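# Clip the sprung test hook onto the round-headed terminal post

## Task

Take the test probe out of its wooden dock, set it down flat on the grey test bed and let go of it. Then take it again by squeezing its thumb plate towards its finger tab so that the hook comes out, catch the stem of the round-headed post in the hook, and let go, leaving the probe flat on the bed with the sprung hook clamped on that post. Do not disturb the loose things around.

Things in the scene. Friction and masses are not known exactly. Their poses are not given: they have to be found in the camera images.
- probe: test probe, black and grey plastic, 134 mm long, 130 g, lying level. Origin: on its centre line at the underside; x runs to the nose and hook, y to its left, z up. Handle: box 24 mm wide, 26 mm high, x = -40 to +45 mm; a round nose 24 mm thick goes on to a flat face at x = +60 mm. To carry it, grip the handle across (along y) at about x = +19 mm
- tab (a point): middle of the finger tab fixed to the handle (x = -5.5 mm, 48 mm above the underside): an upright plate across the handle, 24 mm wide (y), 5 mm thick, from the handle's top (26 mm) to 60 mm above the underside
- thumb (a point): middle of the thumb plate (at rest x = -62.5 mm, 48 mm above the underside), as wide, thick and tall as the tab, behind the handle; it is pressed towards the tab (+x). Over their outer faces tab and plate span 62 mm at rest, 42 mm fully squeezed; pinch them from above, fingers closing along the probe's x, fingertips just above the handle
- plunger (a joint): how far the thumb plate and the hook (one piece) are pushed towards the nose, m: 0 at rest, 0.020 fully pressed. A spring returns it: about 5 N at rest, 10 N fully pressed
- nose (a point): centre of the flat nose face (probe x = +60 mm, 13 mm above the underside), axes as the probe's
- hook (a point): middle of the inner face of the hook's cross-bar, 3.5 mm ahead of the nose face at rest, 23.5 mm fully pressed. Steel wire, 5 mm thick, leaving the nose at the probe's left (y = +10 mm), crossing to y = -10 mm, ending in a lip turned back 3 mm. So it is open to the probe's right (-y): way in between nose and lip 20.5 mm fully pressed; 15 mm inside between wire and lip
- dock: fixed plywood dock where the probe starts, underside 10 mm above the bench; origin on the bench under the probe's, same axes. Guides 14 mm high flank the handle at x = -34 to -22 and +36 to +48 mm; a block 66 mm high from x = -92 to -68 mm stands right behind the thumb plate, so no finger gets behind the plate there. Lift the probe straight up
- test_bed: the fixed grey test bed, a flat deck 190 mm (its x) by 160 mm (its y), top 20 mm above the bench; origin: centre of its underside. A black rim 10 mm wide runs along its far edge, 20 to 30 mm above the bench (x = 83 to 93 mm). The two posts stand on it at x = 60 mm and y = +20 and -45 mm, which is which varies
- round_post: the fixed steel post to be caught, with a round head: stem 10 mm in diameter, origin at its foot on the deck; the stem is free from the deck to 34 mm above it, the head above is 20 mm wide and ends 49 mm above the deck
- square_post: the other fixed steel post, the same but with a square head (18 mm); it is not to be caught
- round_post_stem (a point): point on the round post's axis, 13 mm above the deck (the height of the hook when the probe lies on the deck)
- lipo_pack: bystander: blue battery pack, 36x110x30 mm, loose; origin at its underside
- flush_cutters: bystander: blue cutters, 30x114x10 mm, loose; origin at the underside
- solder_reel: bystander: reel of solder, 53x65x32 mm, loose; origin at the underside
- tape_roll: bystander: roll of black tape, 62x60x19 mm, loose; origin at the underside

How it is judged:
By the outcome, as a careful person would: the job done as asked, in the order asked, and still so for the second after the job is handed in, with the robot touching nothing.
It also fails if it takes over 53 s, if anything falls off the work surface, if the arm or the gripper's body presses on something with over 40 N, if the wrist force passes 120 N, or if a joint passes its speed limit or range.

## Robot

A 6-joint arm with a two-finger parallel gripper is mounted at the origin on a cart in front of the work surface, level with it; the furniture and walls round the work are solid. World frame = base frame: x ahead of the robot, y to its left, z up, the work surface at z = 0. Lengths are in m, angles in rad, forces in N, time in s.
With the tool pointing down it reaches from about 0.35 to 0.875 m from the base axis. Payload 4.2 kg.
Tool frame: the origin (TCP) lies at the very end of the fingers, on their centre line; the grasp point (between the pads) lies 19 mm behind it; z points along the fingers, x is the direction in which the jaws open and shut, and the axes are right-handed (so a half turn about z gives the same grasp; the last joint's range is limited). The gripper opens to 87 mm and grips with 3 to 60 N. Pads are 19 mm wide; open, the fingers measure 117 mm over their backs; the gripper's body (75 mm by 190 mm) begins 51 mm behind the grasp point.
Start: joints at [1.583, 0.385, 0.008, 0, -1.194, -0.259], TCP at [0.153, 0.606, 0.197] pointing down, gripper open.
Joint ranges: [-3.14, 3.14], [-1.21, 2.06], [-1.07, 1.41], [-3.16, 2.05], [-2.99, -0.16], [-3.1, 3.1]. Speed limits (rad/s): [2.79, 2.79, 3.14, 3.14, 3.14, 3.14].

## Interface

Orientations are given as [roll, pitch, yaw] about the fixed x, y, z axes, in that order (R = Rz(yaw) Ry(pitch) Rx(roll)).
In Python, from workcell import env gives the robot as it stands.
- The arm moves only by the shell command python3 -m crank 'ROWS'. ROWS is JSON, a list that holds one entry, the list of rows, each a list of 7 numbers: the shift along the tool's x, y, z in m, then the turn, a rotation vector about the tool's x, y, z in degrees, then the closure, from 0 (fully open) to 1 (shut). In form: [[[dx, dy, dz, rx, ry, rz, fingers], ...]]. A call has 1 to 12 rows; each row shifts and turns the pose as measured when the row begins, along the tool's axes as they then stand; what a row does not reach is not made up. A row lasts 1/8 s, in which the tool goes at most 62.5 mm and 10.7 degrees, less where a joint would pass 70% of its speed; a pose out of reach is approached as far as the arm can. A call with a gripper value outside its range is refused whole. The fingers move at their own pace and stop on an object; the grip force is fixed at half the most. Time passes only in rows, so rows that do not move let the fingers close. It gives the time, the measured TCP pose, the force and the opening at its end, in the units of the state.
- env.get_state(): the state, without advancing time (a new reading comes with each control period).
- env.camera(name): name is "side" or "top" or "wrist"; returns a dict with "color" (480x640x3 uint8, red, green, blue), "vfov" (degrees; the focal length in pixels is half the picture's height over the tangent of half this angle, whatever the lens; pixels are square), "cx", "cy" (the principal point, pixels), "position" and "rotation" of the camera in the world. Camera axes: x right, y up, looking along -z (the intrinsics and any distortion apply to the point x, -y, -z); pixel columns grow to the right and rows downward; lengths in m; the calibration is good to about 2 mm. A picture is of the moment at which its call begins. There is no depth.
- env.finish_job(): hands the job in, once; it reports no verdict.
The state is a dict: "t": time; "joint_positions": joint angles; "qd": joint speeds; "tau": joint torques, N m; "ee_pos": TCP position; "tool_rot": TCP orientation; "ft_force": force on the tool from outside, world axes, zero at the start; "moment": the same for the moment, N m; "gripper_width": finger opening in m.
Only numpy, scipy, OpenCV 4.12 (cv2) and the standard library are available. Lean on these libraries where they do the work, as an engineer would, in place of code of your own. Each camera call takes 0.05 s, during which the arm holds its last target. There are 200 camera calls.

## Working session

There is one attempt and no reset: what is moved stays moved. The work goes in short steps, Python scripts to look and compute and a shell command to move; the robot and the scene stay as the last step left them, time stands still between calls to the robot, and variables do not carry over. Pictures are saved under pics/ and viewed, about 8 in all and at most 12, crops included, and the job is handed in when it is done.

```bash
ls; mkdir -p pics; python3 - <<'E'
from workcell import env
import cv2
s=env.get_state()
for k in("t","ee_pos","tool_rot","gripper_width","ft_force"):print(k,s[k])
for n in("top","side"):
    c=env.camera(n); cv2.imwrite(f"pics/{n}0.png",c["color"][:,:,::-1]); print(n,{k:v for k,v in c.items() if k!="color"})
E
```

```text
pics
t 0.0
ee_pos [0.1524932  0.60541511 0.1954418 ]
tool_rot [-3.14150278e+00 -2.19824672e-03 -1.81777027e+00]
gripper_width 0.08669133274178512
ft_force [-0.65231393  0.35952324 -0.14299588]
top {'vfov': 43.10053818601759, 'cx': 310.0533154805099, 'cy': 227.8211755672771, 'position': array([0.23087086, 0.01897279, 1.41208457]), 'rotation': array([ 2.38770796e-01, -1.42605513e-03, -1.48603188e+00])}
side {'vfov': 56.602018874414924, 'cx': 320.1454327707166, 'cy': 239.85771675936087, 'position': array([ 0.49646528, -0.77657597,  0.81477427]), 'rotation': array([ 0.83578843, -0.00570922, -0.06627657])}
```

View pics/top0.png

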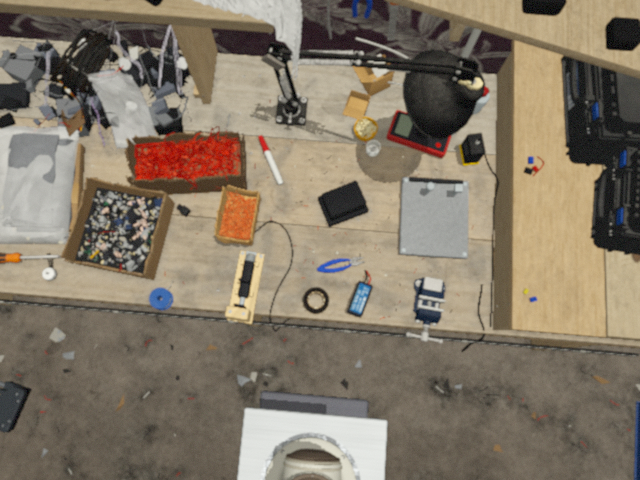

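View pics/side0.png

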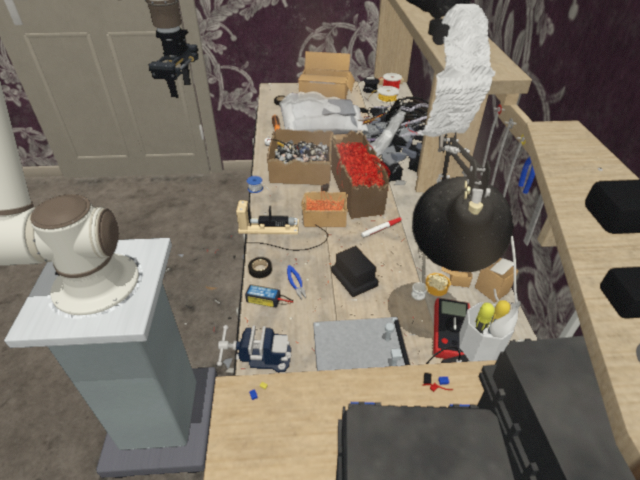

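```bash
cat > h.py <<'E'
import numpy as np, cv2
from scipy.spatial.transform import Rotation as R
from workcell import env
def cam(n):
    c=env.camera(n); c["n"]=n; c["R"]=R.from_euler("xyz",c["rotation"]).as_matrix()
    c["f"]=c["color"].shape[0]/2/np.tan(np.radians(c["vfov"])/2); return c
def ray(c,u,v,z):
    d=c["R"]@np.array([(u-c["cx"])/c["f"],-(v-c["cy"])/c["f"],-1.]); p=c["position"]
    return p+d*(z-p[2])/d[2]
def proj(c,P):
    q=c["R"].T@(np.asarray(P)-c["position"]); return c["cx"]-c["f"]*q[0]/q[2], c["cy"]+c["f"]*q[1]/q[2]
def tri(c1,p1,c2,p2):
    A=[];b=[]
    for c,(u,v) in((c1,p1),(c2,p2)):
        d=c["R"]@np.array([(u-c["cx"])/c["f"],-(v-c["cy"])/c["f"],-1.]);d/=np.linalg.norm(d);M=np.eye(3)-np.outer(d,d);A.append(M);b.append(M@c["position"])
    return np.linalg.lstsq(np.vstack(A),np.hstack(b),rcond=None)[0]
def save(c,name,box=None,k=1):
    im=c["color"][:,:,::-1]
    if box: x0,y0,x1,y1=box; im=im[y0:y1,x0:x1]
    cv2.imwrite(f"pics/{name}.png",cv2.resize(im,None,fx=k,fy=k,interpolation=cv2.INTER_CUBIC))
def tool(dP,s=None):
    s=s or env.get_state(); return R.from_euler("xyz",s["tool_rot"]).as_matrix().T@np.asarray(dP)
E
python3 - <<'E'
from h import *
t=cam("top");s=cam("side")
print("bed corners",[ray(t,*p,0.02).round(3) for p in((401,178),(468,181),(467,257),(400,252))])
print("posts heads",[ray(t,*p,0.065).round(3) for p in((429,186),(452,186))])
print("dock",[ray(t,*p,0.026).round(3) for p in((250,257),(242,305))])
def crop(c,b,k): x0,y0,x1,y1=b; return cv2.resize(c["color"][y0:y1,x0:x1,::-1],None,fx=k,fy=k,interpolation=cv2.INTER_CUBIC)
a=[crop(t,(215,240,275,330),4.4),crop(t,(395,170,475,260),4.4),crop(s,(230,190,320,250),4),crop(s,(310,310,420,375),3.6)]
W=800;o=np.zeros((600,W,3),np.uint8)
o[:a[0].shape[0],:a[0].shape[1]]=a[0]; o[:a[1].shape[0],280:280+a[1].shape[1]]=a[1]
y=400-40; h=min(240,a[2].shape[0]);o[y:y+h,:a[2].shape[1]]=a[2][:h]; o[y:y+a[3].shape[0],370:370+a[3].shape[1]]=a[3]
cv2.imwrite("pics/m.png",o)
E
```

```text
bed corners [array([ 0.71 , -0.162,  0.02 ]), array([ 0.716, -0.323,  0.02 ]), array([ 0.53 , -0.325,  0.02 ]), array([ 0.529, -0.169,  0.02 ])]
posts heads [array([ 0.681, -0.222,  0.065]), array([ 0.685, -0.275,  0.065])]
dock [array([0.486, 0.178, 0.026]), array([0.374, 0.185, 0.026])]
```

View pics/m.png

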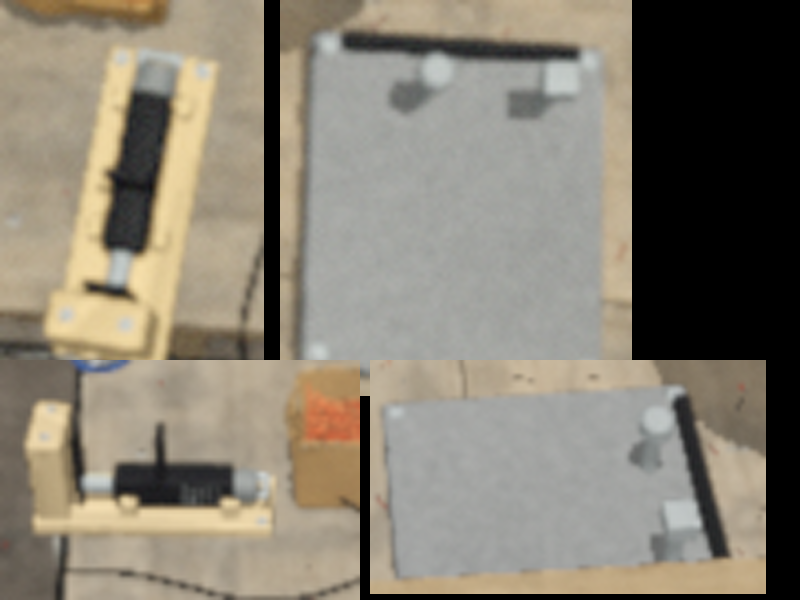

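```bash
python3 - <<'E'
from h import *
t=cam("top");s=cam("side")
n=ray(t,215+157/4.4,240+72/4.4,0.036); b=ray(t,215+124/4.4,240+248/4.4,0.036)
print("nose,back",n,b,"len",np.linalg.norm(n-b),"yaw",np.degrees(np.arctan2(*(n-b)[1::-1])))
print("round",ray(t,430.5,185.9,0.069),"square",ray(t,459.1,188,0.067))
print("round side",ray(s,310+287/3.6,310+60/3.6,0.069),"tri",tri(t,(430.5,185.9),s,(310+287/3.6,310+60/3.6)))
print("lamp",tri(t,(440,95),s,(462,225)))
st=env.get_state();g=b+(n-b)*59/95;g[2]=.25
w=cam("wrist");print(w["position"],w["rotation"],w["vfov"],"offset tool",tool(w["position"]-st["ee_pos"]),"look",tool(-w["R"][:,2]))
print("g",g,"d tool",tool(g-st["ee_pos"]),"toolx yaw",np.degrees(st["tool_rot"]))
E
```

```text
nose,back [0.48573189 0.1759328  0.036     ] [0.39249194 0.18293798 0.036     ] len 0.09350272918052523 yaw -4.296597361741695
round [ 0.67996543 -0.22452516  0.069     ] square [ 0.68118044 -0.29109095  0.067     ]
round side [ 0.68047085 -0.22768709  0.069     ] tri [ 0.6812316  -0.22515325  0.06551634]
lamp [ 0.78959038 -0.19280322  0.30762598]
[0.22986365 0.58750059 0.38564143] [-2.90850841e-01 -8.18946929e-04 -1.81788536e+00] 60.767354775604346 offset tool [-0.00098983 -0.07937794 -0.18945048] look [2.72262581e-04 2.86794284e-01 9.57992153e-01]
g [0.45039886 0.1785874  0.25      ] d tool [ 0.34158993 -0.39313014 -0.05364532] toolx yaw [-1.79997705e+02 -4.06248576e-02 -1.04146633e+02]
```

```bash
python3 -m crank '[[[0.0285,-0.033,-0.0045,0,0,0,0],[0.0285,-0.033,-0.0045,0,0,0,0],[0.0285,-0.033,-0.0045,0,0,0,0],[0.0285,-0.033,-0.0045,0,0,0,0],[0.0285,-0.033,-0.0045,0,0,0,0],[0.0285,-0.033,-0.0045,0,0,0,0],[0.0285,-0.033,-0.0045,0,0,0,0],[0.0285,-0.033,-0.0045,0,0,0,0],[0.0285,-0.033,-0.0045,0,0,0,0],[0.0285,-0.033,-0.0045,0,0,0,0],[0.0285,-0.033,-0.0045,0,0,0,0],[0.0285,-0.033,-0.0045,0,0,0,0]]]'
python3 -m crank '[[[0,0,0,0,0,10.6,0],[0,0,0,0,0,10.6,0],[0,0,0,0,0,10.6,0],[0,0,0,0,0,10.6,0],[0,0,0,0,0,10.6,0],[0,0,0,0,0,10.6,0],[0,0,0,0,0,10.6,0],[0,0,0,0,0,10.6,0],[0,0,0,0,0,10.6,0],[0,0,0,0,0,10.6,0],[0,0,0,0,0,10.6,0],[0,0,0,0,0,10.6,0]]]'
python3 -m crank '[[[0,0,0,0,0,10.6,0],[0,0,0,0,0,10.6,0],[0,0,0,0,0,10.6,0],[0,0,0,0,0,10.6,0]]]'
python3 - <<'E'
from h import *
s=cam("side")
for u in(413,418):
    p=s["position"];d=s["R"]@np.array([(u-s["cx"])/s["f"],-(245-s["cy"])/s["f"],-1.])
    print("lamp edge",p+d*(-0.19-p[1])/d[1])
print(env.get_state()["ee_pos"],np.degrees(env.get_state()["tool_rot"]),env.get_state()["joint_positions"])
save(cam("wrist"),"w1")
E
```

```text
t: 1.85
ee_pos: [0.4608, 0.1665, 0.2528]
tool_rot: [-3.139, 0.003, -1.811]
ft_force: [1.1, 1.8, -0.6]
gripper_width: 0.087
t: 3.35
ee_pos: [0.4617, 0.1628, 0.2541]
tool_rot: [3.135, -0.0, 2.219]
ft_force: [0.7, -0.2, 0.1]
gripper_width: 0.0871
t: 3.85
ee_pos: [0.4613, 0.1626, 0.2544]
tool_rot: [3.137, -0.005, 1.469]
ft_force: [-0.1, -0.7, -0.7]
gripper_width: 0.0871
lamp edge [ 0.70903929 -0.19        0.26124267]
lamp edge [ 0.71840784 -0.19        0.260722  ]
[0.46133762 0.16264875 0.25436506] [179.73729161  -0.30701187  83.91353646] [ 6.71304300e-01  1.07474134e-01 -2.19129871e-01 -6.37131481e-04
 -1.23716580e+00 -2.34813521e+00]
```

View pics/w1.png

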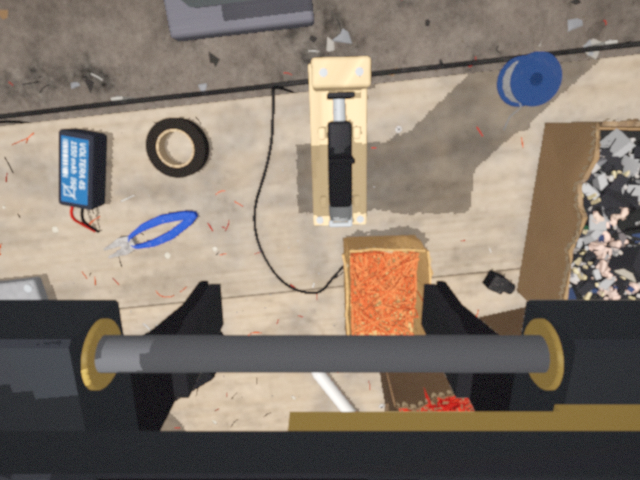

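```bash
cat > probe.py <<'E'
from h import *
def probe(c,box,zt,thr=60):
    x0,y0,x1,y1=box; g=c["color"][y0:y1,x0:x1].max(2)
    m=(g<thr).astype(np.uint8); n,l,st,ce=cv2.connectedComponentsWithStats(m)
    i=1+np.argmax(st[1:,4]); m=cv2.morphologyEx((l==i).astype(np.uint8),cv2.MORPH_OPEN,np.ones((9,9),np.uint8))
    ct=max(cv2.findContours(m,0,2)[0],key=cv2.contourArea).reshape(-1,2)+[x0,y0]
    P=np.array([ray(c,*p,zt)[:2] for p in ct]); (ctr,sz,_)=r=cv2.minAreaRect((P*1e4).astype(np.float32))
    B=cv2.boxPoints(r)/1e4; e=B-np.roll(B,1,0); e=e[np.argmax(np.linalg.norm(e,axis=1))]
    e/=np.linalg.norm(e); e*=np.sign(e[0]); return np.array(ctr)/1e4,np.array(sz)/1e4,e
E
python3 - <<'E'
from probe import *
c=cam("wrist"); print(c["position"])
for thr in(50,65,80):
    ctr,sz,e=probe(c,(310,75,372,240),0.036,thr)
    o=ctr-e*0.0025; print(thr,"ctr",ctr,sz,"yaw",np.degrees(np.arctan2(e[1],e[0])),"grip",ctr+e*.0165)
for nm,p in(("dock top L",(314,224)),("dock top R",(366,224)),("block",(310,88)),("block",(371,88))): print(nm,ray(c,*p,.01 if 'dock' in nm else .066))
E
```

```text
[0.38206959 0.17013045 0.44345256]
50 ctr [0.44922051 0.18401926] [0.02031633 0.05118726] yaw -5.1701083 grip [0.46565338 0.1825324 ]
65 ctr [0.44881162 0.1842696 ] [0.02074131 0.05409861] yaw -5.1701245 grip [0.46524449 0.18278274]
80 ctr [0.43513081 0.18501824] [0.02174429 0.08149843] yaw -5.2111287 grip [0.45156261 0.18351961]
dock top L [0.49900773 0.15231438 0.01      ]
dock top R [0.50455679 0.20911427 0.01      ]
block [0.36195621 0.16357179 0.066     ]
block [0.36702103 0.21628314 0.066     ]
```

```bash
python3 -m crank '[[[0.01,-0.006,0.02,0,0,-0.9,0],[0.01,-0.006,0.04,0,0,0,0],[0,0,0.04,0,0,0,0],[0,0,0.04,0,0,0,0],[0,0,0,0,0,0,0],[0,0,0,0,0,0,0]]]'
python3 - <<'E'
from probe import *
c=cam("wrist"); s=env.get_state(); print(s["ee_pos"],np.degrees(s["tool_rot"]))
save(c,"w2")
e=np.array([np.cos(np.radians(-5.2)),np.sin(np.radians(-5.2))]);print(tool([.4516-s["ee_pos"][0],.1835-s["ee_pos"][1],.014-s["ee_pos"][2]]))
E
```

```text
t: 4.75
ee_pos: [0.4542, 0.1863, 0.1142]
tool_rot: [3.13, -0.009, 1.513]
ft_force: [0.3, 0.5, 0.0]
gripper_width: 0.0872
[0.45398785 0.18623253 0.11418191] [179.36629246  -0.52472661  86.65017778]
[-0.00378474 -0.00333165  0.10012073]
```

View pics/w2.png

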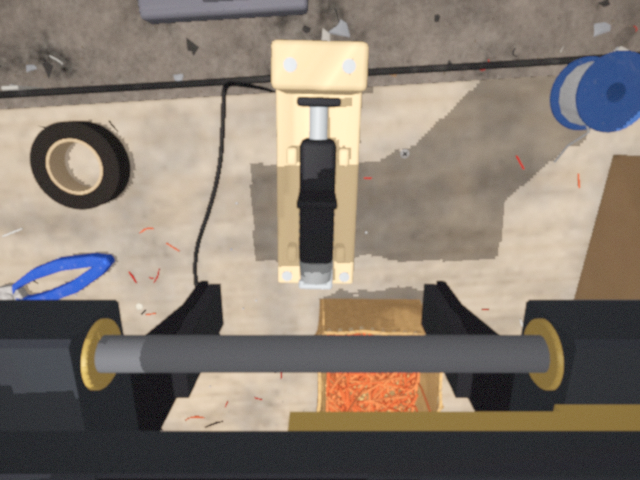

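```bash
python3 - <<'E'
from probe import *
c=cam("wrist"); s=env.get_state()
for thr in(60,80,95):
    ctr,sz,e=probe(c,(290,125,345,280),0.036,thr)
    g=ctr+e*.0165;print(thr,ctr,sz,"yaw",np.degrees(np.arctan2(e[1],e[0])),"tool d",tool([*(g-s["ee_pos"][:2]),.014-s["ee_pos"][2]]))
# edges: guides front pair, thumb plate
print("thumb plate mid top",ray(c,319,102,.070),"block mid",ray(c,320,65,.076),"nose",ray(c,316,286,.023))
E
```

```text
60 [0.44277354 0.18480227] [0.02337171 0.06452886] yaw -3.4363482 tool d [-0.00313263  0.00420909  0.10037732]
80 [0.43430962 0.18563878] [0.0240509  0.08302224] yaw -3.4022353 tool d [-0.0027865  -0.00428889  0.10028363]
95 [0.43429106 0.18531128] [0.02470693 0.08302416] yaw -3.4022079 tool d [-0.0031145  -0.00428808  0.10028046]
thumb plate mid top [0.36991514 0.19082311 0.07      ] block mid [0.35203479 0.19241289 0.076     ] nose [0.49893559 0.18083165 0.023     ]
```

```bash
python3 -m crank '[[[-0.0015,-0.002,0.02,-0.6,0.3,0.9,0],[-0.0015,-0.002,0.03,0,0,0,0],[0,0,0.03,0,0,0,0],[0,0,0,0,0,0,0],[0,0,0,0,0,0,0]]]'
python3 - <<'E'
from h import *
s=env.get_state();print(np.degrees(s["tool_rot"]),s["ee_pos"],tool([.4515-s["ee_pos"][0],.1835-s["ee_pos"][1],.014-s["ee_pos"][2]]))
E
```

```text
t: 5.48
ee_pos: [0.458, 0.1893, 0.0415]
tool_rot: [3.105, -0.028, 1.5]
ft_force: [0.5, 0.3, -0.2]
gripper_width: 0.0872
[177.88536426  -1.6133865   85.92690756] [0.4580039  0.18933248 0.04150501] [-0.00705164 -0.00707705  0.0270746 ]
```

```bash
cat >> h.py <<'E'
def go(P,psi):
    s=env.get_state(); Rc=R.from_euler("xyz",s["tool_rot"]); Rt=R.from_euler("xyz",[np.pi,0,np.radians(psi)])
    print("t",round(s["t"],2),"pos",np.round(s["ee_pos"],4),"F",np.round(s["ft_force"],1),"w",round(s["gripper_width"],4),
      "\nshift mm",np.round(1e3*(Rc.as_matrix().T@(np.asarray(P)-s["ee_pos"])),1),"turn",np.round((Rc.inv()*Rt).as_rotvec(degrees=True),2))
E
python3 -c "
from h import *
go([.4515,.1835,.014],85.7)"
```

```text
t 5.47 pos [0.458  0.1893 0.0415] F [ 0.5  0.3 -0.2] w 0.0872 
shift mm [-7.1 -7.1 27.1] turn [ 2.11 -1.62  0.2 ]
```

```bash
python3 -m crank '[[[-0.007,-0.007,0,2.1,-1.6,0,0],[0,0,0,0,0,0,0],[0,0,0,0,0,0,0]]]'
python3 -c "
from h import *
go([.4515,.1835,.014],85.7)"
```

```text
t: 5.85
ee_pos: [0.453, 0.1848, 0.0455]
tool_rot: [3.135, -0.006, 1.5]
ft_force: [-0.5, -0.5, 0.0]
gripper_width: 0.087
t 5.85 pos [0.453  0.1848 0.0455] F [-0.5 -0.5  0. ] w 0.087 
shift mm [-1.6 -1.6 31.5] turn [ 0.38 -0.35  0.25]
```

```bash
python3 -m crank '[[[-0.001,-0.001,0.016,0.4,-0.4,0,0],[-0.001,-0.001,0.014,0.2,-0.2,0,0],[0,0,0,0,0,0,0]]]'
python3 -c "
from h import *
go([.4515,.1835,.014],85.7)"
```

```text
t: 6.22
ee_pos: [0.4506, 0.1828, 0.0135]
tool_rot: [-3.137, 0.005, 1.5]
ft_force: [0.1, 0.1, 0.4]
gripper_width: 0.0872
t 6.22 pos [0.4506 0.1828 0.0135] F [0.1 0.1 0.4] w 0.0872 
shift mm [ 0.8  0.8 -0.5] turn [-0.24  0.27  0.25]
```

Close and lift straight.

```bash
python3 -m crank '[[[0,0,0,0,0,0,1],[0,0,0,0,0,0,1],[0,0,0,0,0,0,1],[0,0,0,0,0,0,1],[0,0,0,0,0,0,1],[0,0,0,0,0,0,1],[0,0,0,0,0,0,1],[0,0,0,0,0,0,1]]]'
python3 -m crank '[[[0,0,-0.01,0,0,0,1],[0,0,-0.02,0,0,0,1],[0,0,-0.02,0,0,0,1],[0,0,0,0,0,0,1]]]'
python3 -c "
from h import *
go([.4515,.1835,.114],85.7)"
```

```text
t: 7.22
ee_pos: [0.4511, 0.1831, 0.0139]
tool_rot: [-3.138, 0.004, 1.5]
ft_force: [-0.0, -0.4, 0.1]
gripper_width: 0.0153
t: 7.72
ee_pos: [0.4516, 0.1835, 0.0669]
tool_rot: [-3.139, 0.004, 1.501]
ft_force: [-1.0, -0.5, -0.9]
gripper_width: 0.0003
t 7.72 pos [0.4516 0.1835 0.0669] F [-1.  -0.5 -0.9] w 0.0003 
shift mm [ -0.2  -0.2 -47.1] turn [-0.14  0.22  0.29]
```

```bash
python3 - <<'E'
from h import *
c=cam("wrist");s=cam("side")
a=cv2.resize(c["color"][:,:,::-1],(480,360)); b=cv2.resize(s["color"][170:270,200:340,::-1],(320,229),interpolation=cv2.INTER_CUBIC)
o=np.zeros((360,800,3),np.uint8);o[:,:480]=a;o[:229,480:]=b;cv2.imwrite("pics/w3.png",o)
E
```

```text
(no output)
```

View pics/w3.png

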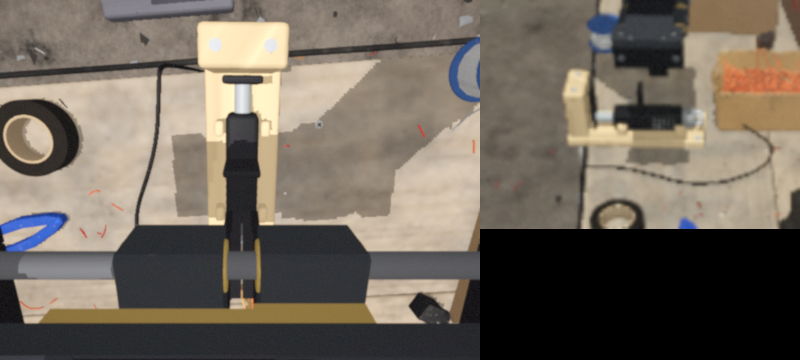

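```bash
python3 - <<'E'
from h import *
s=cam("side");w=cam("wrist");e=env.get_state()["ee_pos"]
for nm,P in(("tcp",e),("tip dock grip",(.4515,.1835,.036)),("nose",(.494,.180,.023)),("back handle",(.394,.187,.023)),("bed corner",(.71,-.165,.02))):
    u,v=proj(s,P);print(nm,"side",u,v,"crop",480+(u-200)*2.286,(v-170)*2.286,"wrist480",np.array(proj(w,P))*.75)
# triangulate tab top centre: side vs wrist
p=tri(w,(243/.75,175/.75),s,(200+(640-480)/2.286,170+88/2.286));print("tab tri",p)
p=tri(w,(243/.75,79/.75),s,(200+(597-480)/2.286,170+98/2.286));print(p)
E
```

```text
tcp side 278.07222132655625 209.1940666286562 crop 658.4730979525076 89.59763631310808 wrist480 [240.0257352 208.5310668]
tip dock grip side 279.2446135885845 216.97400955798537 crop 661.1531866635042 107.38258584955456 wrist480 [242.35965739 196.1592008 ]
nose side 294.8373645099008 220.8274396564446 crop 696.7982152696333 116.19152705463235 wrist480 [241.80711671 238.95467796]
back handle side 258.76037004870636 220.5855614300553 crop 614.3262059313428 115.63859342910641 wrist480 [241.72591201 117.18312077]
bed corner side 395.2749338838214 316.5885398270392 crop 926.3984988584157 335.10140204461163 wrist480 [-64.6769566  438.37830369]
tab tri [0.42744134 0.18592892 0.06456351]
[0.3715497  0.19024025 0.0484707 ]
```

```bash
python3 - <<'E'
from h import *
s=cam("side");c=cam("wrist")
b=cv2.resize(s["color"][170:240,235:315,::-1],None,fx=5,fy=5,interpolation=cv2.INTER_CUBIC); a=c["color"][150:500,200:440,::-1];a=cv2.resize(a,None,fx=1.6,fy=1.6)
u,v=proj(s,env.get_state()["ee_pos"]);cv2.circle(b,(int((u-235)*5),int((v-170)*5)),4,(0,0,255),-1)
u,v=proj(c,env.get_state()["ee_pos"]);cv2.circle(a,(int((u-200)*1.6),int((v-150)*1.6)),3,(0,0,255),-1)
o=np.zeros((600,800,3),np.uint8);o[:b.shape[0],:400]=b;h=min(600,a.shape[0]);o[:h,405:405+a.shape[1]]=a[:h];cv2.imwrite("pics/w4.png",o)
E
```

```text
(no output)
```

View pics/w4.png

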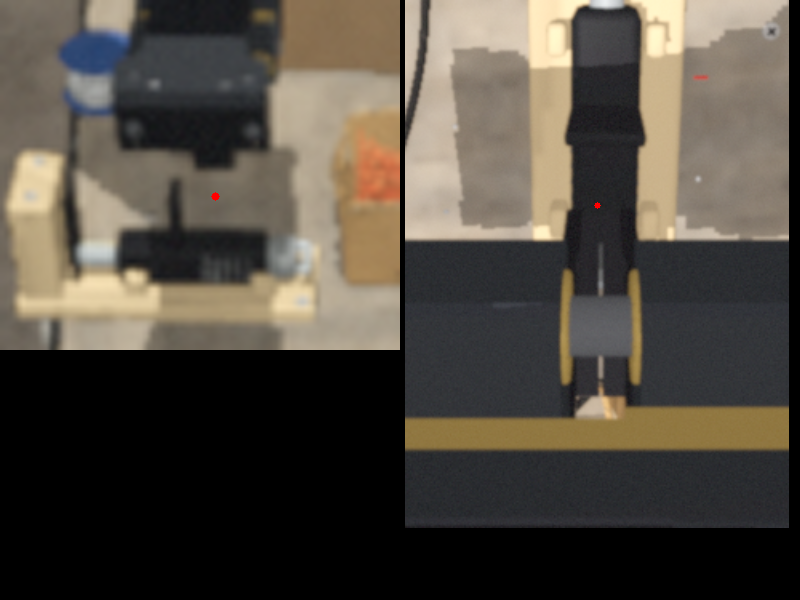

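```bash
python3 - <<'E'
from h import *
s=cam("side");e=env.get_state()["ee_pos"]
for dz in(0,.015,.02,.025,.03): print(dz,(np.array(proj(s,e+[0,0,dz]))-[235,170])*5)
E
python3 -m crank '[[[0,0,0,0,0,0,0.45],[0,0,0,0,0,0,0.45],[0,0,0,0,0,0,0.45],[0,0,0,0,0,0,0.45],[0,0,0,0,0,0,0.45],[0,0,0,0,0,0,0.45]]]'
python3 - <<'E'
from h import *
go([.4515,.1835,-.005],85.7)
w=cam("side")
b=cv2.resize(w["color"][170:240,235:315,::-1],None,fx=6,fy=6,interpolation=cv2.INTER_CUBIC);cv2.imwrite("pics/w5.png",b)
E
```

```text
0 [215.62275795 195.92951958]
0.015 [214.02093707 173.98344512]
0.02 [213.48101363 166.58611375]
0.025 [212.93805661 159.14722006]
0.03 [212.39204036 151.66641278]
t: 8.82
ee_pos: [0.4498, 0.182, 0.0635]
tool_rot: [-3.133, 0.009, 1.5]
ft_force: [-0.2, -0.4, 0.5]
gripper_width: 0.046
t 8.82 pos [0.4498 0.182  0.0635] F [-0.2 -0.4  0.5] w 0.046 
shift mm [ 2.2  2.2 68.5] turn [-0.47  0.52  0.26]
```

View pics/w5.png

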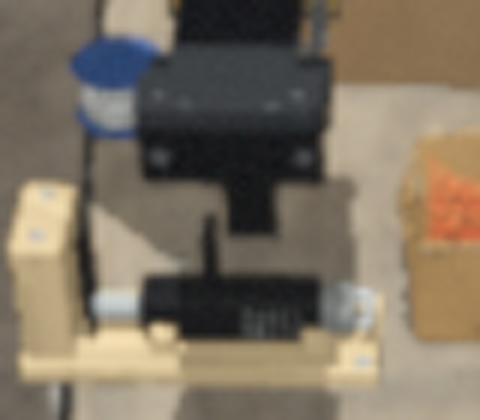

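```bash
python3 - <<'E'
from h import *
s=cam("side")
for y in(.158,.150):
  for z in(.055,.0635,.07,.08,.09): print(y,z,(np.array(proj(s,[.4498,y,z]))-[235,170])*6)
E
```

```text
0.158 0.055 [259.20255827 285.00363552]
0.158 0.0635 [258.10876955 270.22654201]
0.158 0.07 [257.26526384 258.83077389]
0.158 0.08 [255.95541292 241.13467847]
0.158 0.09 [254.63061219 223.23661117]
0.15 0.055 [259.14142603 296.34588192]
0.15 0.0635 [258.04188873 281.54955947]
0.15 0.07 [257.19391422 270.13848307]
0.15 0.08 [255.87706236 252.4177885 ]
0.15 0.09 [254.5451047  234.49381728]
```

```bash
python3 -m crank '[[[0.002,0.002,0.02,-0.4,0.4,0,0.45],[0,0,0.025,0,0,0,0.45],[0,0,0,0,0,0,0.45]]]'
python3 -c "
from h import *
go([.4515,.1835,-.005],85.7)"
```

```text
t: 9.3
ee_pos: [0.4525, 0.1842, 0.0183]
tool_rot: [3.141, 0.0, 1.501]
ft_force: [-0.2, 0.0, -0.0]
gripper_width: 0.0481
t 9.3 pos [0.4525 0.1842 0.0183] F [-0.2  0.  -0. ] w 0.0481 
shift mm [-0.8 -0.9 23.3] turn [0.04 0.02 0.28]
```

```bash
python3 -m crank '[[[-0.001,-0.001,0.01,0,0,0,0.45],[0,0,0.007,0,0,0,0.45],[0,0,0,0,0,0,0.45]]]'; python3 -m crank '[[[0,0,0.004,0,0,0,0.45],[0,0,0,0,0,0,0.45]]]'; python3 -c "
from h import *
go([.4515,.1835,-.008],85.7)"
```

```text
t: 9.68
ee_pos: [0.4525, 0.1841, 0.0019]
tool_rot: [3.138, -0.002, 1.501]
ft_force: [0.7, -0.4, 0.4]
gripper_width: 0.0478
t: 9.93
ee_pos: [0.4529, 0.1844, -0.0018]
tool_rot: [3.137, -0.002, 1.501]
ft_force: [-0.2, 0.4, -0.1]
gripper_width: 0.0478
t 9.93 pos [ 0.4529  0.1844 -0.0018] F [-0.2  0.4 -0.1] w 0.0478 
shift mm [-1.  -1.4  6.2] turn [ 0.23 -0.13  0.31]
```

```bash
python3 -m crank '[[[-0.001,-0.001,0.003,0.2,0,0,0.45],[0,0,0,0,0,0,0.45]]]'; python3 -m crank '[[[0,0,0.002,0,0,0,0.45],[0,0,0,0,0,0,0.45]]]';python3 -m crank '[[[0,0,0.002,0,0,0,0.45],[0,0,0,0,0,0,0.45]]]'; python3 -c "
from h import *
go([.4515,.1835,-.008],85.7)"
```

```text
t: 10.18
ee_pos: [0.452, 0.1836, -0.0048]
tool_rot: [3.141, -0.003, 1.501]
ft_force: [0.7, -0.4, 0.5]
gripper_width: 0.048
t: 10.42
ee_pos: [0.452, 0.1836, -0.0068]
tool_rot: [3.141, -0.003, 1.501]
ft_force: [0.2, -0.4, -0.4]
gripper_width: 0.0479
t: 10.68
ee_pos: [0.4521, 0.1837, -0.009]
tool_rot: [3.141, -0.003, 1.501]
ft_force: [-0.3, -0.1, -0.4]
gripper_width: 0.0478
t 10.68 pos [ 0.4521  0.1837 -0.009 ] F [-0.3 -0.1 -0.4] w 0.0478 
shift mm [-0.2 -0.5 -1. ] turn [ 0.06 -0.17  0.32]
```

```bash
python3 -m crank '[[[0,0,0,0,0,0,1],[0,0,0,0,0,0,1],[0,0,0,0,0,0,1],[0,0,0,0,0,0,1],[0,0,0,0,0,0,1]]]'
python3 -c "
from h import *
go([.4515,.1835,.1],85.7)"
```

```text
t: 11.3
ee_pos: [0.4521, 0.1837, -0.0089]
tool_rot: [3.14, -0.003, 1.501]
ft_force: [0.5, -0.4, 0.8]
gripper_width: 0.0237
t 11.3 pos [ 0.4521  0.1837 -0.0089] F [ 0.5 -0.4  0.8] w 0.0237 
shift mm [ 1.000e-01 -5.000e-01 -1.089e+02] turn [ 0.06 -0.17  0.32]
```

```bash
python3 -m crank '[[[0,0,-0.01,0,0,0,1],[0,0,-0.03,0,0,0,1],[0,0,-0.035,0,0,0,1],[0,0,-0.035,0,0,0,1],[0,0,0,0,0,0,1]]]'
python3 -c "
from h import *
go([.625,-.192,.11],91)"
```

```text
t: 11.92
ee_pos: [0.4515, 0.1829, 0.106]
tool_rot: [3.141, -0.002, 1.501]
ft_force: [-0.6, -0.5, -1.3]
gripper_width: 0.024
t 11.93 pos [0.4515 0.1829 0.106 ] F [-0.6 -0.5 -1.3] w 0.024 
shift mm [-362.   199.2   -4.8] turn [ 0.04 -0.14 -4.99]
```

```bash
python3 -m crank '[[[-0.02,0.01,0,0,0,0,1],[-0.034,0.019,0,0,0,0,1],[-0.034,0.019,0,0,0,0,1],[-0.034,0.019,0,0,0,0,1],[-0.034,0.019,0,0,0,0,1],[-0.034,0.019,0,0,0,0,1],[-0.034,0.019,0,0,0,0,1],[-0.034,0.019,0,0,0,0,1],[-0.034,0.019,0,0,0,0,1],[-0.034,0.019,0,0,0,0,1],[-0.02,0.01,0,0,0,0,1],[0,0,0,0,0,0,1]]]'
python3 -c "
from h import *
go([.625,-.192,.06],91)"
```

```text
t: 13.42
ee_pos: [0.6133, -0.1868, 0.0925]
tool_rot: [-3.12, -0.003, 1.5]
ft_force: [2.4, 0.3, -0.4]
gripper_width: 0.0241
t 13.43 pos [ 0.6133 -0.1868  0.0925] F [ 2.4  0.3 -0.4] w 0.0241 
shift mm [-4.5 12.8 32.2] turn [-1.25 -0.23 -5.05]
```

```bash
python3 -m crank '[[[-0.004,0.012,0.015,-1.2,0,-5,1],[0,0,0.015,0,0,0,1],[0,0,0,0,0,0,1],[0,0,0,0,0,0,1]]]'
python3 -c "
from h import *
go([.625,-.192,.0011],91)"
```

```text
t: 13.92
ee_pos: [0.6224, -0.1882, 0.0605]
tool_rot: [-3.137, -0.006, 1.589]
ft_force: [0.2, -0.9, -0.8]
gripper_width: 0.0238
t 13.93 pos [ 0.6224 -0.1882  0.0605] F [ 0.2 -0.9 -0.8] w 0.0238 
shift mm [-4.2  2.8 59.4] turn [-0.25 -0.33  0.05]
```

```bash
python3 -m crank '[[[-0.002,0.001,0.015,-0.2,-0.3,0,1],[-0.002,0.001,0.02,0,0,0,1],[0,0,0.015,0,0,0,1],[0,0,0,0,0,0,1]]]'
python3 -c "
from h import *
go([.625,-.192,.0011],91)"
```

```text
t: 14.42
ee_pos: [0.6246, -0.1914, 0.0087]
tool_rot: [3.141, 0.0, 1.589]
ft_force: [1.0, -0.3, -0.2]
gripper_width: 0.0235
t 14.43 pos [ 0.6246 -0.1914  0.0087] F [ 1.  -0.3 -0.2] w 0.0235 
shift mm [-0.6  0.4  7.6] turn [0.05 0.   0.04]
```

```bash
python3 - <<'E'
from h import *
t=cam("top");s=cam("side")
a=cv2.resize(t["color"][165:265,390:480,::-1],None,fx=4.4,fy=4.4,interpolation=cv2.INTER_CUBIC); b=cv2.resize(s["color"][300:380,310:415,::-1],None,fx=3.8,fy=3.8,interpolation=cv2.INTER_CUBIC)
o=np.zeros((max(a.shape[0],b.shape[0]),800,3),np.uint8);o[:a.shape[0],:a.shape[1]]=a;o[:b.shape[0],400:400+b.shape[1]]=b[:,:400];cv2.imwrite("pics/w6.png",o)
E
```

View pics/w6.png

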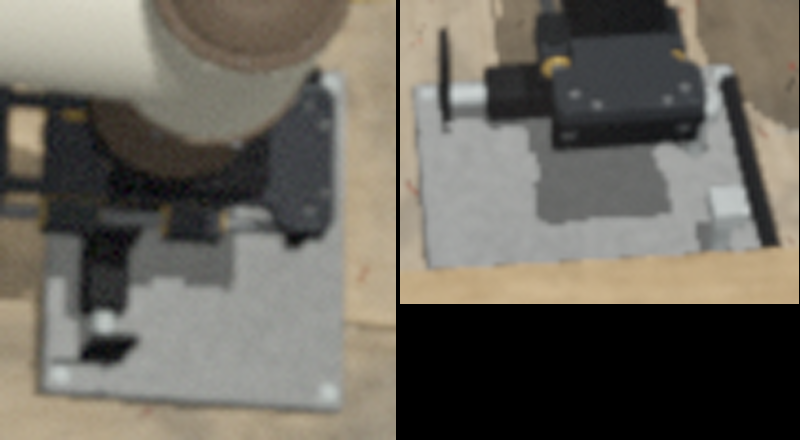

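```bash
python3 -m crank '[[[0,0,0.005,0,0,0,1],[0,0,0,0,0,0,1]]]';python3 -m crank '[[[0,0,0.002,0,0,0,1],[0,0,0,0,0,0,1]]]';python3 -m crank '[[[0,0,0.001,0,0,0,1],[0,0,0,0,0,0,1]]]'
```

```text
t: 14.78
ee_pos: [0.627, -0.1917, 0.0064]
tool_rot: [3.135, 0.001, 1.59]
ft_force: [0.1, -0.3, -1.5]
gripper_width: 0.0238
t: 15.02
ee_pos: [0.6274, -0.1918, 0.005]
tool_rot: [3.134, 0.001, 1.59]
ft_force: [0.2, -1.6, -1.6]
gripper_width: 0.0234
t: 15.28
ee_pos: [0.6275, -0.1918, 0.0041]
tool_rot: [3.133, 0.001, 1.59]
ft_force: [-0.2, 0.2, -1.0]
gripper_width: 0.0237
```

```bash
python3 -m crank '[[[0,0,0.002,0.4,0,0,1],[0,0,0,0,0,0,1]]]';python3 -m crank '[[[0,0,0.001,0,0,0,1],[0,0,0,0,0,0,1]]]';python3 -c "
from h import *
go([.625,-.192,.0011],91)"
```

```text
t: 15.52
ee_pos: [0.6276, -0.1918, 0.002]
tool_rot: [3.141, 0.001, 1.59]
ft_force: [-0.5, 0.3, -0.7]
gripper_width: 0.0234
t: 15.78
ee_pos: [0.6278, -0.1919, 0.0012]
tool_rot: [3.14, 0.001, 1.59]
ft_force: [-0.8, 0.2, -0.6]
gripper_width: 0.0239
t 15.78 pos [ 0.6278 -0.1919  0.0012] F [-0.8  0.2 -0.6] w 0.0239 
shift mm [-0.1 -2.8  0.1] turn [0.07 0.08 0.09]
```

```bash
python3 -m crank '[[[0,0,0.001,0,0,0,1],[0,0,0,0,0,0,1]]]';python3 -m crank '[[[0,0,0.0012,0,0,0,1],[0,0,0,0,0,0,1]]]'
```

```text
t: 16.02
ee_pos: [0.6279, -0.1919, 0.0013]
tool_rot: [3.14, 0.002, 1.59]
ft_force: [-0.4, 0.1, -0.6]
gripper_width: 0.0239
t: 16.27
ee_pos: [0.628, -0.1919, 0.0013]
tool_rot: [3.14, 0.002, 1.59]
ft_force: [-0.7, 0.4, -0.9]
gripper_width: 0.0237
```

```bash
python3 -m crank '[[[0,0,0,0,0,0,0],[0,0,0,0,0,0,0],[0,0,0,0,0,0,0],[0,0,0,0,0,0,0],[0,0,0,0,0,0,0],[0,0,0,0,0,0,0],[0,0,0,0,0,0,0]]]';python3 -m crank '[[[0,0,-0.02,0,0,0,0],[0,0,-0.03,0,0,0,0],[0,0,-0.03,0,0,0,0],[0,0,-0.03,0,0,0,0],[0,0,0,0,0,0,0]]]'
python3 -m crank '[[[0,-0.006,0,0,0,-10,0],[0.001,-0.006,0,0,0,-10,0],[0.002,-0.006,0,0,0,-10,0],[0.003,-0.005,0,0,0,-10,0],[0.004,-0.005,0,0,0,-10,0],[0.005,-0.004,0,0,0,-10,0],[0.005,-0.003,0,0,0,-10,0],[0.006,-0.002,0,0,0,-10,0],[0.006,-0.001,0,0,0,-10,0],[0,0,0,0,0,0,0]]]'
python3 - <<'E'
from h import *
go([.574,-.192,.06],181)
print(env.get_state()["joint_positions"].round(2))
save(cam("wrist"),"w7")
E
```

```text
t: 17.15
ee_pos: [0.6283, -0.192, 0.0003]
tool_rot: [3.14, 0.002, 1.59]
ft_force: [0.3, 0.4, 0.0]
gripper_width: 0.0832
t: 17.77
ee_pos: [0.6276, -0.1918, 0.1129]
tool_rot: [3.141, 0.002, 1.59]
ft_force: [-0.0, 0.0, -0.5]
gripper_width: 0.087
t: 19.02
ee_pos: [0.5637, -0.1924, 0.1021]
tool_rot: [3.138, -0.017, -3.074]
ft_force: [-0.5, -0.2, 0.4]
gripper_width: 0.0873
t 19.02 pos [ 0.5637 -0.1924  0.1021] F [-0.5 -0.2  0.4] w 0.0873 
shift mm [-11.   -0.5  41.9] turn [ 0.21 -0.96  2.87]
[-0.06  0.43 -0.18 -0.   -0.98  0.13]
```

View pics/w7.png

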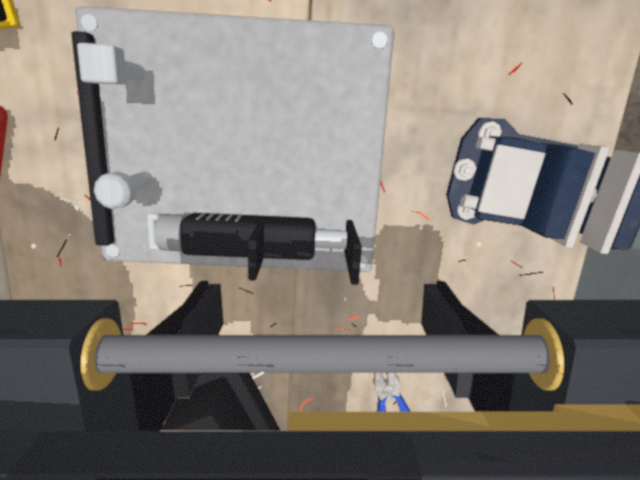

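```bash
python3 - <<'E'
from probe import *
c=cam("wrist")
for thr in(60,80):
    ctr,sz,e=probe(c,(170,205,335,275),0.046,thr); print(thr,ctr,sz,np.degrees(np.arctan2(e[1],e[0])),"origin",ctr-e*.0025)
print("nose face top",ray(c,160,232,.033),"hook outer bar",ray(c,151,233,.033))
print("tab top",ray(c,258,224,.080),"thumb top",ray(c,352,224,.080))
print("tab top ends",ray(c,262,222,.080),ray(c,254,279,.046))
g=c["color"]; h=cv2.cvtColor(g[160:220,85:145],cv2.COLOR_RGB2GRAY); 
cc=cv2.HoughCircles(cv2.resize(h,None,fx=4,fy=4),cv2.HOUGH_GRADIENT,2,100,param1=80,param2=20,minRadius=50,maxRadius=100)
print(cc); 
if cc is not None:
    u,v,r=cc[0,0]; print("round",ray(c,85+u/4,160+v/4,.069), ray(c,85+(u+r)/4,160+v/4,.069))
for p in((88,22),(380,39),(110,252),(365,262)): print(ray(c,*p,.02).round(4))
E
```

```text
60 [ 0.6104937  -0.18924062] [0.08249246 0.03628016] 3.4486504 origin [ 0.60799823 -0.18939101]
80 [ 0.61030205 -0.1882197 ] [0.08349272 0.03835869] 3.489508 origin [ 0.60780669 -0.18837187]
nose face top [ 0.66930841 -0.18969215  0.033     ] hook outer bar [ 0.67517054 -0.188647    0.033     ]
tab top [ 0.59973791 -0.21218178  0.08      ] thumb top [ 0.54967447 -0.21530391  0.08      ]
tab top ends [ 0.59764161 -0.21341678  0.08      ] [ 0.60585639 -0.16580588  0.046     ]
[[[123.  107.   89.8]
  [  5.   19.   82.8]
  [ 33.  231.   77.8]]]
round [ 0.67845714 -0.225267    0.069     ] [ 0.6663807  -0.22603815  0.069     ]
[ 0.7103 -0.3132  0.02  ]
[ 0.5363 -0.316   0.02  ]
[ 0.7093 -0.1689  0.02  ]
[ 0.5315 -0.1723  0.02  ]
```

```bash
python3 -m crank '[[[-0.012,-0.0,0.01,0.2,-0.9,2.8,0],[0,0,0.02,0,0,0,0],[0,0,0,0,0,0,0],[0,0,0,0,0,0,0]]]';python3 -c "
from h import *
go([.576,-.1915,.028],181)"
```

```text
t: 19.62
ee_pos: [0.578, -0.1917, 0.0716]
tool_rot: [-3.141, 0.001, -3.132]
ft_force: [0.8, 0.5, 0.0]
gripper_width: 0.0873
t 19.62 pos [ 0.578  -0.1917  0.0716] F [0.8 0.5 0. ] w 0.0873 
shift mm [ 2.   0.2 43.6] turn [-0.04  0.08 -0.47]
```

```bash
python3 -m crank '[[[0.002,0,0.01,0,0,-0.5,0],[0,0,0.02,0,0,0,0],[0,0,0.012,0,0,0,0],[0,0,0,0,0,0,0]]]';python3 -c "
from h import *
go([.576,-.1915,.028],181)
"
```

```text
t: 20.12
ee_pos: [0.5769, -0.1919, 0.0295]
tool_rot: [-3.141, 0.005, -3.124]
ft_force: [-0.0, -0.3, 0.9]
gripper_width: 0.0871
t 20.12 pos [ 0.5769 -0.1919  0.0295] F [-0.  -0.3  0.9] w 0.0871 
shift mm [0.9 0.4 1.5] turn [-0.06  0.27  0.03]
```

```bash
python3 -m crank '[[[0,0,0.002,0,0,0,1],[0,0,0,0,0,0,1],[0,0,0,0,0,0,1],[0,0,0,0,0,0,1],[0,0,0,0,0,0,1],[0,0,0,0,0,0,1],[0,0,0,0,0,0,1],[0,0,0,0,0,0,1]]]'
python3 - <<'E'
from h import *
go([.576,-.1915,.028],181)
c=cam("wrist");save(c,"w8"); print(c["position"])
E
```

```text
t: 21.12
ee_pos: [0.5776, -0.192, 0.0291]
tool_rot: [-3.14, 0.007, -3.123]
ft_force: [-0.3, -0.8, 0.2]
gripper_width: 0.0415
t 21.12 pos [ 0.5776 -0.192   0.0291] F [-0.3 -0.8  0.2] w 0.0415 
shift mm [1.6 0.6 1. ] turn [-0.08  0.4   0.04]
[ 0.57817333 -0.27009346  0.21861159]
```

View pics/w8.png

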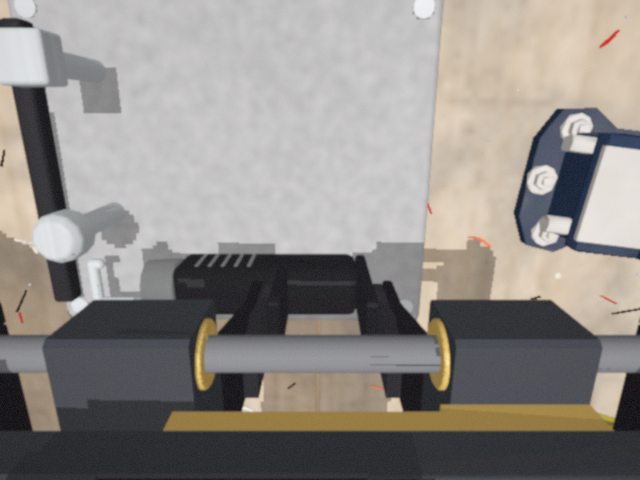

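```bash
python3 - <<'E'
from h import *
c=cam("wrist")
print("head",ray(c,62,237,.069),"stem foot guess",ray(c,121,211,.02),"mid stem .045",ray(c,95,222,.045))
g=c["color"][200:320,40:170]; m=(g.min(2)>185).astype(np.uint8); n,l,st,ce=cv2.connectedComponentsWithStats(m)
for i in range(1,n):
    if st[i,4]>40: print(st[i]+[40,200,0,0,0],ce[i]+[40,200])
print("hook L top",ray(c,88,262,.033),ray(c,103,262,.033),"nose right-front",ray(c,145,270,.033), "hook right end",ray(c,96,259,.033))
print("rim",ray(c,50,200,.03))
E
```

```text
head [ 0.67818257 -0.22336162  0.069     ] stem foot guess [ 0.6791216  -0.22223958  0.02      ] mid stem .045 [ 0.67850389 -0.22306924  0.045     ]
[  68  200  102  115 4564] [121.22042068 247.16520596]
[  40  215   41   45 1482] [ 57.71524966 237.54520918]
hook L top [ 0.69167189 -0.19968953  0.033     ] [ 0.68437564 -0.19984051  0.033     ] nose right-front [ 0.66440936 -0.19611367  0.033     ] hook right end [ 0.68756317 -0.20131587  0.033     ]
rim [ 0.70693592 -0.22930814  0.03      ]
```

```bash
python3 -m crank '[[[0,0,-0.003,0,0,0,1],[-0.005,0,0,0,0,0,1],[0,0,0,0,0,0,1],[0,0,0,0,0,0,1]]]'
python3 -c "
from h import *
go([.5826,-.227,.031],181)
c=cam('wrist');print(ray(c,95,222,.045))"
```

```text
t: 21.72
ee_pos: [0.5831, -0.1919, 0.032]
tool_rot: [-3.14, 0.007, -3.124]
ft_force: [-0.5, -1.0, -0.7]
gripper_width: 0.0415
t 21.73 pos [ 0.5831 -0.1919  0.032 ] F [-0.5 -1.  -0.7] w 0.0415 
shift mm [  1.1 -35.1   1. ] turn [-0.07  0.4   0.03]
[ 0.68565334 -0.22211532  0.045     ]
```

```bash
python3 -m crank '[[[0,-0.006,0,0,0,0,1],[0,-0.006,0,0,0,0,1],[0,0,0,0,0,0,1]]]'
python3 -c "
from h import *
go([.5828,-.227,.031],181)"
```

```text
t: 22.15
ee_pos: [0.5831, -0.2049, 0.0319]
tool_rot: [-3.14, 0.007, -3.124]
ft_force: [-0.3, 0.3, -0.4]
gripper_width: 0.0412
t 22.15 pos [ 0.5831 -0.2049  0.0319] F [-0.3  0.3 -0.4] w 0.0412 
shift mm [  0.7 -22.1   0.9] turn [-0.08  0.38  0.02]
```

```bash
python3 -m crank '[[[0,-0.004,0,0,0,0,1],[0,-0.004,0,0,0,0,1],[0,0,0,0,0,0,1]]]'
python3 -m crank '[[[0,-0.004,0,0,0,0,1],[0,-0.003,0,0,0,0,1],[0,0,0,0,0,0,1]]]'
python3 -c "
from h import *
go([.5828,-.227,.031],181)
s=env.get_state();print(s['moment'])"
```

```text
t: 22.52
ee_pos: [0.5832, -0.2136, 0.0319]
tool_rot: [-3.14, 0.007, -3.124]
ft_force: [-0.6, -0.3, -0.0]
gripper_width: 0.0414
t: 22.9
ee_pos: [0.5833, -0.2211, 0.0319]
tool_rot: [-3.14, 0.007, -3.124]
ft_force: [-0.8, 0.1, -1.6]
gripper_width: 0.0413
t 22.9 pos [ 0.5833 -0.2211  0.0319] F [-0.8  0.1 -1.6] w 0.0413 
shift mm [ 0.6 -5.9  0.9] turn [-0.08  0.38  0.01]
[ 0.07725044  0.02342339 -0.02147833]
```

```bash
python3 -m crank '[[[0,-0.003,0,0,0,0,1],[0,-0.002,0,0,0,0,1],[0,0,0,0,0,0,1]]]'
python3 -m crank '[[[0,-0.0015,0,0,0,0,1],[0,0,0,0,0,0,1]]]'
python3 -m crank '[[[0,-0.0015,0,0,0,0,1],[0,0,0,0,0,0,1]]]'
python3 -c "
from h import *
go([.5828,-.227,.031],181)
s=env.get_state();print(s['moment'])"
```

```text
t: 23.28
ee_pos: [0.5834, -0.2263, 0.0319]
tool_rot: [-3.14, 0.007, -3.124]
ft_force: [0.6, 0.1, -1.2]
gripper_width: 0.0414
t: 23.52
ee_pos: [0.5834, -0.2272, 0.0318]
tool_rot: [-3.141, 0.006, -3.123]
ft_force: [-0.8, 1.0, -0.5]
gripper_width: 0.0416
t: 23.78
ee_pos: [0.5834, -0.2277, 0.0318]
tool_rot: [3.141, 0.006, -3.121]
ft_force: [0.2, 2.3, -0.2]
gripper_width: 0.0412
t 23.77 pos [ 0.5834 -0.2277  0.0318] F [ 0.2  2.3 -0.2] w 0.0412 
shift mm [0.6 0.7 0.8] turn [0.02 0.35 0.17]
[0.97351467 0.03841252 0.2504841 ]
```

```bash
python3 -m crank '[[[0.001,0.0025,0,0,0,0,1],[0,0,0.002,0,0,0,1],[0,0,0,0,0,0,1]]]'
python3 -m crank '[[[0,0,0.0015,0,0,0,1],[0,0,0,0,0,0,1]]]'
python3 -c "
from h import *
go([.5824,-.2252,.029],181)
s=env.get_state();print(s['moment'])"
```

```text
t: 24.15
ee_pos: [0.5823, -0.2262, 0.0297]
tool_rot: [-3.141, 0.006, -3.123]
ft_force: [0.3, 1.4, -1.3]
gripper_width: 0.0415
t: 24.4
ee_pos: [0.5827, -0.2267, 0.0291]
tool_rot: [-3.14, 0.007, -3.123]
ft_force: [-0.8, 0.4, -1.8]
gripper_width: 0.0414
t 24.4 pos [ 0.5827 -0.2267  0.0291] F [-0.8  0.4 -1.8] w 0.0414 
shift mm [0.3 1.5 0.1] turn [-0.09  0.41  0.05]
[0.12027249 0.05782401 0.00304064]
```

Nudge +1.5 mm in y, then open in steps.

```bash
python3 -m crank '[[[0,0.002,0,0,0,0,1],[0,0,0.001,0,0,0,1],[0,0,0,0,0,0,1]]]'
python3 -m crank '[[[0,0,0,0,0,0,0.45],[0,0,0,0,0,0,0.4],[0,0,0,0,0,0,0.35],[0,0,0,0,0,0,0.3],[0,0,0,0,0,0,0.25],[0,0,0,0,0,0,0.25]]]'
python3 -m crank '[[[0,0,0,0,0,0,0],[0,0,0,0,0,0,0],[0,0,0,0,0,0,0],[0,0,0,0,0,0,0]]]'
```

```text
t: 24.78
ee_pos: [0.5828, -0.2247, 0.0291]
tool_rot: [-3.14, 0.007, -3.123]
ft_force: [-0.3, -0.1, -0.4]
gripper_width: 0.0415
t: 25.52
ee_pos: [0.5836, -0.2247, 0.0284]
tool_rot: [-3.139, 0.009, -3.123]
ft_force: [-0.2, 0.2, 1.1]
gripper_width: 0.0647
t: 26.02
ee_pos: [0.583, -0.2249, 0.0285]
tool_rot: [-3.139, 0.008, -3.123]
ft_force: [-0.6, 0.3, -0.1]
gripper_width: 0.0858
```

```bash
python3 -m crank '[[[0,0,-0.01,0,0,0,0],[0,0,-0.02,0,0,0,0],[0,0,-0.03,0,0,0,0],[0,0,-0.03,0,0,0,0],[0,0,0,0,0,0,0]]]'
python3 - <<'E'
from h import *
go([.5824,-.2252,.1],181)
c=cam("wrist")
x=cv2.resize(c["color"][120:320,60:360,::-1],None,fx=2.6,fy=2.6,interpolation=cv2.INTER_CUBIC);cv2.imwrite("pics/w9.png",x)
E
```

```text
t: 26.65
ee_pos: [0.5829, -0.225, 0.1239]
tool_rot: [-3.138, 0.01, -3.123]
ft_force: [-0.4, -0.4, -0.7]
gripper_width: 0.0871
t 26.65 pos [ 0.5829 -0.225   0.1239] F [-0.4 -0.4 -0.7] w 0.0871 
shift mm [ 0.7 -0.2 23.9] turn [-0.18  0.56  0.09]
```

View pics/w9.png

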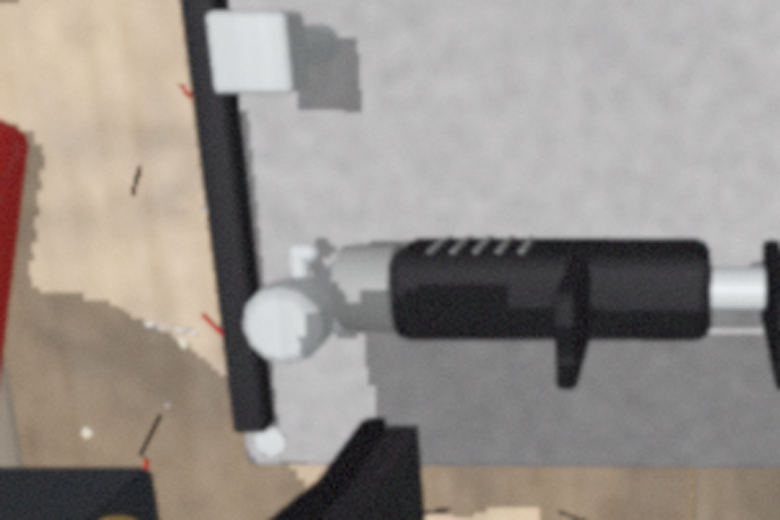

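```bash
python3 - <<'E'
from h import *
a=cv2.imread("pics/top0.png")[:,:,::-1].astype(int); b=cam("top")["color"].astype(int)
for n,(x0,y0,x1,y1) in dict(lipo=(345,268,376,318),cutters=(315,254,366,276),tape=(300,285,332,315),reel=(146,285,176,310)).items(): print(n,"mean diff",abs(a-b)[y0:y1,x0:x1].mean().round(2))
env.finish_job(); print(env.get_state()["t"])
E
```

```text
lipo mean diff 48.78
cutters mean diff 35.36
tape mean diff 42.31
reel mean diff 11.11
the job is handed in; nothing more can be done
the job is handed in; nothing more can be done
```

The job is handed in at about 27 s of robot time. As far as I could check, the probe is flat on the bed with its sprung hook clamped on the round post.

- **What was done:** I lifted the probe out of the dock, set it down on the bed and let go. I then squeezed the thumb plate to the tab, bringing the finger opening to 41.5 mm, which is the full squeeze. Next I moved the hook sideways onto the post's stem until its wire touched it (2.3 N). I backed off about 2 mm, lowered the probe, opened the gripper and lifted clear.
- **First grasp missed:** the fingers sit about 22 mm higher than the reported tool position, so they closed just above the handle. I measured this in the side view and the second grasp held.
- **Last checks:** in the last wrist picture the hook's lip is beyond the stem, with a lip-to-nose gap of roughly 5–7 mm. I expected about 7 mm when clamped and 0.5 mm at rest. The tab-to-plate spacing of about 49 mm also fits a clamped post. The wrist force was near zero with the gripper raised.
- **Check that disagreed:** comparing the first and last top views at the loose things gave large differences (reel 11, the others 35–49 grey levels). I think this is the arm and its shadow in the picture. I handed in within the same script without looking into it, so I have not confirmed that the loose things stayed put. I felt no unexpected contact.

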